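Turn the leaf of the glaze sample binder

TASK

Show the other face of the loose leaf in the glaze sample binder: lift the steel weight off the leaf, turn the leaf by its wooden toggle right over the rings until it lies flat on the other side, laying it down rather than letting it drop. Then set the weight, upright and gently, on the leaf's newly shown face, along the blank outer margin, clear of the round colour swatches and not overhanging the leaf. Never tip or drop the weight, and leave everything else where it is (the cork mat is free for parking the weight).

Things in the scene. Friction and masses are not known exactly. Their poses are not given: they have to be found in the camera images.
- binder: fixed open ring binder, 214 mm along its x (the spine), 344 mm along its y; origin centre of underside, on the table. Three steel rings of 22 mm radius, tops 58 mm above the table; their axis, about which the leaf turns, runs along the binder's x, 34 mm above the origin. On each side a fixed stack of leaves, top 32 mm above the table. +y is the left side seen from the robot, -y the right
- leaf (a joint): angle (rad) of the one leaf that turns: 0 = flat on the right (-y) stack, pi/2 = upright, pi (its stop) = flat on the left (+y) stack. 120 g, friction 0.025 N m; let go while raised it falls to one side. Stiff board, 200 mm along the spine, 4 mm thick, from 16 to 166 mm from the ring axis, its faces 32 and 36 mm above the table when flat
- leaf_toggle (a point): centre of the leaf's wooden toggle: round bar 16 mm across, 28 mm long, parallel to the spine, 198 mm from the ring axis (32 mm beyond the leaf's outer edge) on a neck 16 mm wide and 6 mm thick. 34 mm above the table when the leaf is flat, only table under it. Pinched on its two end faces it pivots between the fingers as the leaf turns
- leaf_margin (a point): middle of the blank outer margin of the face hidden at the start, on its surface, 125.5 mm from the ring axis. Margin: 83 to 166 mm from that axis, the leaf's full length; nearer the rings lie three flat round swatches, 46 mm across. Axes turn with the leaf: x along the spine, y from outer edge to rings, z out of the other face (small rectangular swatches), so z is down once turned
- weight: page weight: dark steel bar 130 x 36 x 16 mm, long along its x, with a beech grip block on top, 70 mm along x, 22 mm wide along y, from 16 to 56 mm above the underside. 0.45 to 0.8 kg. Origin: centre of the underside. Starts lying on the leaf
- weight_end_a (a point): middle of the weight's +x end, at the underside, 65 mm from its origin
- weight_end_b (a point): middle of the weight's -x end, at the underside, 65 mm from its origin
- mat: fixed cork mat 170 mm (x) by 100 mm (y), 3 mm thick, empty, flat on the table to the left or the right of the binder; origin centre of underside
- tray: open wooden tray 170 x 100 x 32 mm, bystander beside the binder, on the side where the mat is not; origin centre of underside
- modelling_tool: flat beech stick 130 x 14 x 9 mm lying in the tray, bystander
- tape_tall: black tape roll, 68 mm across, 75 mm high, standing beyond the binder, bystander
- tape_low: black tape roll, 72 mm across, 26 mm high, beyond the binder, bystander
- brush: hand brush 240 x 66 x 52 mm, long along its y, beyond the binder, bystander
- loop_tool: clay loop tool, 190 mm long along its x, 22 mm high, between robot and binder on the left, bystander
- knife: wooden-handled knife, 190 mm long along its x, 14 mm high, between robot and binder on the right, bystander
- jar: glass jar 70 mm across, 100 mm high, beyond the binder, bystander

How it is judged (in metres and radians):
On the way, in this order (a step that is already met when the one before it is completed fails the run):
1. the weight is lifted off the leaf, which still lies on the right (contact force between weight and binder below 0.05 N and value of joint leaf below 0.3 rad), for 0.3 s.
2. the leaf has been turned over and lies flat on the left-hand side (value of joint leaf above 3.05 rad and contact force between weight and binder below 0.05 N), for 0.3 s.
At the end, for the whole second after the job is handed in: leaf flat on the left (joint above 3.05 rad); weight upright (0.1 rad) and still, resting on its newly shown face (underside within 6 mm), both end points within 25.5 mm of the margin's midline and within 103 mm of the leaf's middle along the spine (value of joint leaf above 3.05 rad and y of weight_end_a in the frame of leaf_margin between -0.0255 and 0.0255 m and x of weight_end_a in the frame of leaf_margin between -0.103 and 0.103 m and y of weight_end_b in the frame of leaf_margin between -0.0255 and 0.0255 m and x of weight_end_b in the frame of leaf_margin between -0.103 and 0.103 m and z of weight in the frame of leaf_margin between -0.006 and 0.006 m and angle between weight's own z axis and vertical below 0.1 rad and linear speed of weight below 0.02 m/s and contact force between weight and binder above 1 N); the robot touches nothing.
It fails at once if the weight is tipped (more than 0.5 rad) (angle between weight's own z axis and vertical above 0.5 rad).
It fails at once if the leaf is let drop (turns faster than 4.5 rad/s) (velocity of joint leaf above 4.5 rad/s or velocity of joint leaf below -4.5 rad/s).
It fails at once if the weight is let fall (out of the fingers and moving faster than 0.35 m/s) (contact force between weight and the fingers below 0.1 N and linear speed of weight above 0.35 m/s).
It fails at once if a bystander (tray, modelling tool, tape rolls, brush, loop tool, knife, jar) is moved more than 30 mm (distance of any of tray, modelling_tool, tape_tall, tape_low, brush, loop_tool, knife, jar from where it was at the start of the episode above 0.03 m).
It also fails if it takes over 72 s, if anything falls off the work surface, if the arm or the gripper's body presses on something with over 40 N, if the wrist force passes 120 N, or if a joint passes its speed limit or range.

ROBOT

A 6-joint arm with a two-finger parallel gripper is mounted at the origin on the work surface. World frame = base frame: x ahead of the robot, y to its left, z up, the work surface at z = 0. Lengths are in m, angles in degrees, forces in N, time in s.
With the tool pointing down it reaches from about 0.375 to 0.9 m from the base axis. Payload 3.1 kg.
Tool frame: the origin (TCP) lies on the front face of the gripper's body, between the roots of the fingers; the fingertips stand 70 mm ahead of it and the grasp point (between the pads) lies 51 mm ahead of it (bot.tip_extent is the distance from the TCP to the fingertips, in m); z points along the fingers, x is the direction in which the jaws open and shut, and the axes are right-handed (so a half turn about z gives the same grasp; the last joint's range is limited). The gripper opens to 87 mm and grips with 3 to 60 N. Pads are 19 mm wide; open, the fingers measure 117 mm over their backs; the gripper's body (75 mm by 190 mm) begins 51 mm behind the grasp point.
Start: joints at [-10.227, 30.224, 82.088, -0, 67.689, -10.227], TCP at [0.625, 0, 0.292] pointing down, gripper open.
Joint ranges: [-176.69, 176.69], [-43.24, 126.21], [12.49, 139.97], [-82, 262], [0, 151.66], [-163.58, 163.58]. Speed limits (degrees/s): [159.86, 159.86, 180, 180, 180, 180].

INTERFACE

Orientations are given as a 3x3 rotation matrix whose columns are the frame's x, y, z axes.
In Python, from rig import bot, viewer, ticket gives the robot as it stands. The module is installed in compiled form; this text tells all that it offers.
- The arm moves only by the tool arm_command, never from a script. Its argument "targets" is a list of rows, each an object with "rot": the turn, a rotation vector about the tool's x, y, z in degrees, a list of three; "offset": the shift along the tool's x, y, z in cm, a list of three; "gripper": the closure, from 0 (fully open) to 1 (shut). A call has 1 to 8 rows; each row is the pose to reach, as a shift and turn from the pose commanded when the call began, along the tool's axes at that moment; what a row does not reach only later rows make up. A row lasts 1/10 s, in which the tool goes at most 50 mm and 8.59 degrees, less where a joint would pass 70% of its speed; a pose out of reach is approached as far as the arm can. A call with a gripper value outside its range is refused whole. The fingers move at their own pace and stop on an object; the grip force is fixed at half the most. Time passes only in rows, so rows that repeat a pose let the fingers close. It gives the time, the measured TCP pose, the force and the opening at its end, in the units of the state.
- bot.read_state(): the state, without advancing time (a new reading comes with each control period).
- viewer.capture(name): name is "scene" or "side" or "wrist"; returns a dict with "frame" (420x560x3 uint8, red, green, blue), "fx", "fy", "cx", "cy" (pixels), "view" (4x4, takes a point from world to camera coordinates). Camera axes: x right, y down, z forward; pixel columns grow to the right and rows downward; lengths in m; the calibration is good to about 2 mm. The wrist camera is an equidistant fisheye: a pixel r from the principal point sees the ray r / f radians off the axis. A picture is of the moment at which its call begins. There is no depth.
- ticket.hand_in(): hands the job in, once; it reports no verdict.
The state is a dict: "time_s": time; "joint_positions": joint angles; "qvel": joint speeds; "tau": joint torques, N m; "position": TCP position; "tcp_rot": TCP orientation; "force": force on the tool from outside, world axes, zero at the start; "moment": the same for the moment, N m; "opening": opening from 0.0 (shut) to 1.0 (fully open).
Only numpy, scipy, OpenCV 4.12 (cv2) and the standard library are available. Lean on these libraries where they do the work, as an engineer would, in place of code of your own. Each camera call takes 0.05 s, during which the arm holds its last target. There are 200 camera calls.

## Working session

There is one attempt and no reset: what is moved stays moved. The work goes in short steps, Python scripts to look and compute and a tool call to move; the robot and the scene stay as the last step left them, time stands still between calls to the robot, and variables do not carry over. Pictures are saved under pics/ and viewed, about 8 in all and at most 12, crops included, and the job is handed in when it is done.

Besides the shell and the picture viewer there is one more tool, called after ">>>" as name(argument=value, ...) on one line, values as JSON. arm_command: Moves the arm, as the interface text tells. Its arguments: {"type":"object","properties":{"targets":{"type":"array"}},"required":["targets"]}

```bash
mkdir -p pics; cat > h.py <<'E'
import numpy as np, cv2
from rig import bot, viewer, ticket
def shot(cam,name,crop=None,scale=1):
    c=viewer.capture(cam); im=c["frame"][:,:,::-1]
    if crop: x0,y0,x1,y1=crop; im=im[y0:y1,x0:x1]
    if scale!=1: im=cv2.resize(im,None,fx=scale,fy=scale,interpolation=cv2.INTER_CUBIC)
    cv2.imwrite(f"pics/{name}.png",im); np.savez(f"pics/{name}.npz",**{k:c[k] for k in("fx","fy","cx","cy","view","frame")})
    return c
def ray(c,u,v,fish=False):
    V=np.array(c["view"]);R,t=V[:3,:3],V[:3,3]
    x,y=(u-c["cx"])/c["fx"],(v-c["cy"])/c["fy"]
    if fish:
        r=np.hypot(x,y); d=np.array([x/r*np.sin(r),y/r*np.sin(r),np.cos(r)]) if r>1e-9 else np.array([0,0,1.])
    else: d=np.array([x,y,1.])
    return -R.T@t, R.T@d
def onz(c,u,v,z,fish=False):
    o,d=ray(c,u,v,fish); return o+d*(z-o[2])/d[2]
E
python3 - <<'E'
from h import *
for n in("scene","side","wrist"):
    c=shot(n,n+"0",scale=1.4 if n!="side" else 1); print(n,c["fx"],c["cx"],c["cy"],np.round(c["view"],3).tolist())
print(bot.read_state())
E
```

```text
scene 433.2541940345154 276.80963810701724 211.05588822917585 [[0.887, 0.461, -0.011, -0.488], [0.382, -0.749, -0.542, -0.165], [-0.258, 0.477, -0.84, 1.101], [0.0, 0.0, 0.0, 1.0]]
side 474.6507615699625 274.229298898013 220.8026864656995 [[0.955, -0.297, 0.007, -0.529], [-0.188, -0.624, -0.759, 0.154], [0.23, 0.723, -0.651, 1.082], [0.0, 0.0, 0.0, 1.0]]
wrist 325.19226210127806 277.23235359654234 207.0381633585975 [[1.0, 0.0, -0.002, -0.624], [0.001, -0.963, 0.269, -0.034], [-0.002, -0.269, -0.963, 0.391], [0.0, 0.0, 0.0, 1.0]]
{'time_s': 0.15, 'joint_positions': array([-1.02272797e+01,  3.02662314e+01,  8.21404147e+01, -1.04743793e-03,
        6.76890695e+01, -1.02277170e+01]), 'qvel': array([ 0.02627337, -0.22410681, -0.26083478,  0.00976269, -0.01898355,
        0.03316638]), 'tau': array([ 9.14956272e-04, -4.40429199e+01, -1.76841742e+01,  6.33679633e-02,
        5.52540855e-02, -1.06930895e-04]), 'position': array([6.24546503e-01, 1.07416414e-04, 2.91496738e-01]), 'tcp_rot': array([[ 9.99998644e-01,  1.43555269e-05, -1.64701255e-03],
       [ 1.48166577e-05, -9.99999961e-01,  2.79968247e-04],
       [-1.64700847e-03, -2.79992271e-04, -9.99998604e-01]]), 'force': array([-0.10062033, -0.67517001, -0.65939777]), 'moment': array([-0.05002802, -0.02429923,  0.00125662]), 'opening': 1.000482015772299}
```

View pics/scene0.png

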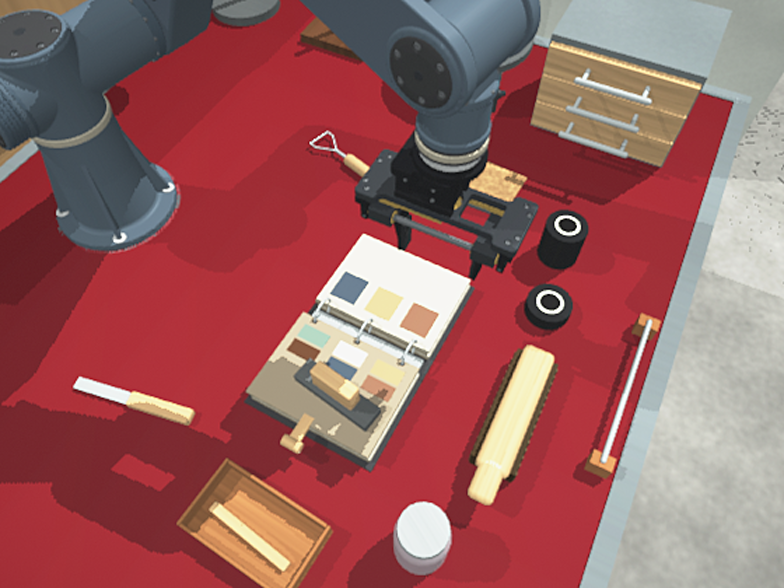

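View pics/wrist0.png

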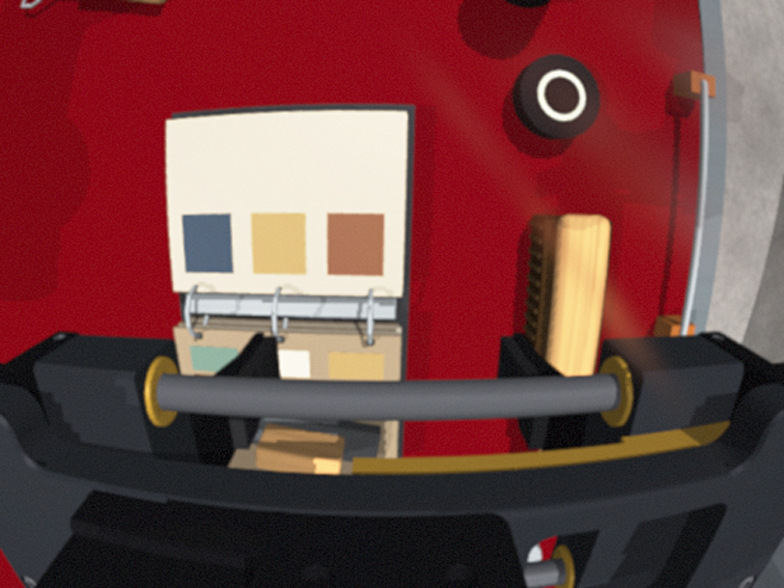

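The scene picture shows the binder with its rings at about (318..415, 315..360) and the weight on the near, right-hand leaf at (338,393). The toggle is at about (293,440), the mat behind the gripper at (497,180), and the tray on the right side. The wrist view shows the binder nearly square to the world axes, with left-stack corners at (167,120) and (408,112).

View pics/side0.png

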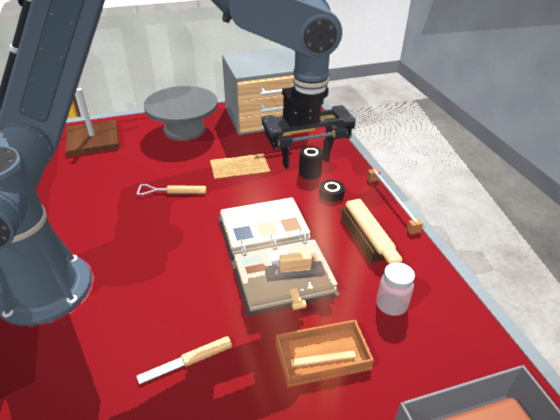

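```bash
python3 - <<'E'
from h import *
s=dict(np.load("pics/scene0.npz")); 
im=cv2.resize(s["frame"][190:340,165:345,::-1],None,fx=4.4,fy=4,interpolation=cv2.INTER_CUBIC)
cv2.imwrite("pics/crop0.png",im)
w=dict(np.load("pics/wrist0.npz"))
for u,v in((167,120),(408,112),(402,297),(173,291)): print(np.round(onz(w,u/1.4,v/1.4,.032,True),4))
E
```

```text
[0.4419 0.1198 0.032 ]
[0.6393 0.115  0.032 ]
[ 0.6354 -0.0314  0.032 ]
[ 0.4368 -0.0266  0.032 ]
```

View pics/crop0.png

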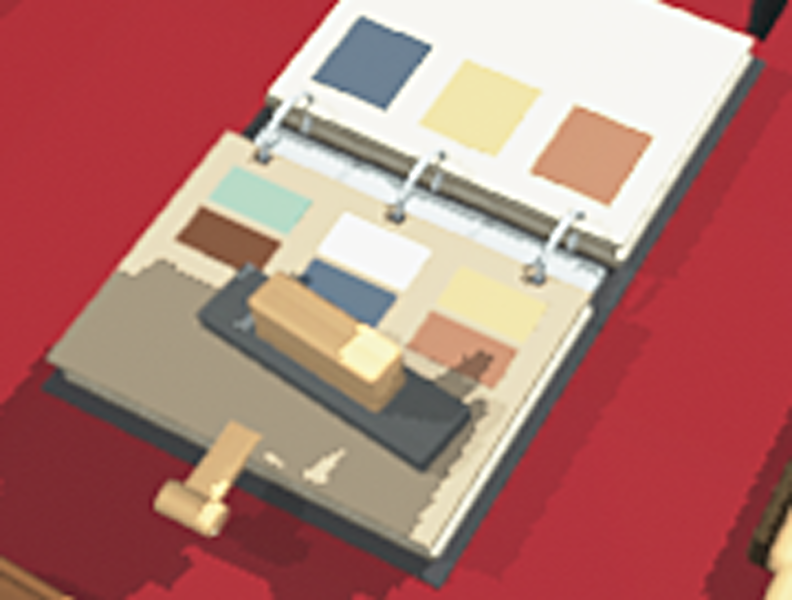

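The crop gives me the weight's grip top at about (250..402, 277..400), the bar-top corners (247,265), (470,405), (425,460) and (200,315), the toggle at (192,507), and the leaf's outer corners at (48,358) and (435,553). The side view shows the grip at (295,262), the toggle at (298,300) and the mat at (241,166).

```bash
python3 - <<'E'
from h import *
s=dict(np.load("pics/scene0.npz")); d=dict(np.load("pics/side0.npz"))
f=lambda n,px,py,z: print(n,np.round(onz(s,165+px/4.4,190+py/4,z),4))
f("leaf outer L",48,358,.036);f("leaf outer R",435,553,.036);f("leaf inner L",232,130,.036);f("leaf inner R",610,270,.036)
f("toggle",192,507,.036)
for p in((247,265),(470,405),(428,458),(200,315)): f("bar",*p,.052)
for p in((275,275),(404,350),(378,385),(248,303)): f("grip",*p,.092)
g=lambda n,u,v,z: print(n,np.round(onz(d,u,v,z),4))
g("side toggle",298,298,.038)
for p in((281,255),(311,255),(313,262),(280,264)): g("sgrip",*p,.092)
for p in((211,160),(263,155),(270,174),(217,177)): g("mat",*p,.003)
E
```

```text
leaf outer L [ 0.4324 -0.2075  0.036 ]
leaf outer R [ 0.6344 -0.2139  0.036 ]
leaf inner L [ 0.4368 -0.0566  0.036 ]
leaf inner R [ 0.6371 -0.048   0.036 ]
toggle [ 0.5312 -0.2423  0.036 ]
bar [ 0.4915 -0.1285  0.052 ]
bar [ 0.6169 -0.1481  0.052 ]
bar [ 0.6132 -0.1797  0.052 ]
bar [ 0.4871 -0.1617  0.052 ]
grip [ 0.5199 -0.1427  0.092 ]
grip [ 0.588  -0.1511  0.092 ]
grip [ 0.5867 -0.1711  0.092 ]
grip [ 0.5171 -0.1605  0.092 ]
side toggle [ 0.5365 -0.2265  0.038 ]
sgrip [ 0.5241 -0.1433  0.092 ]
sgrip [ 0.587  -0.1624  0.092 ]
sgrip [ 0.5836 -0.1837  0.092 ]
sgrip [ 0.5137 -0.1687  0.092 ]
mat [0.4729 0.4049 0.003 ]
mat [0.6364 0.3859 0.003 ]
mat [0.6274 0.2795 0.003 ]
mat [0.4717 0.3099 0.003 ]
```

>>> arm_command(targets=[{"offset": [-7.3, 15.7, 6], "rot": [0, 0, -81.7], "gripper": 0}, {"offset": [-7.3, 15.7, 6], "rot": [0, 0, -81.7], "gripper": 0}, {"offset": [-7.3, 15.7, 6], "rot": [0, 0, -81.7], "gripper": 0}, {"offset": [-7.3, 15.7, 6], "rot": [0, 0, -81.7], "gripper": 0}, {"offset": [-7.3, 15.7, 6], "rot": [0, 0, -81.7], "gripper": 0}, {"offset": [-7.3, 15.7, 6], "rot": [0, 0, -81.7], "gripper": 0}, {"offset": [-7.3, 15.7, 6], "rot": [0, 0, -81.7], "gripper": 0}, {"offset": [-7.3, 15.7, 6], "rot": [0, 0, -81.7], "gripper": 0}])

```text
time_s: 0.95
position: [0.5517, -0.1572, 0.2319]
tcp_rot: [[0.374, 0.927, -0.001], [0.927, -0.374, 0.0], [0.0, -0.001, -1.0]]
force: [-0.0, 0.5, 1.0]
opening: 0.998
```

```bash
cat >> h.py <<'E'
from scipy.spatial.transform import Rotation as Ro
def go(x,y,zg,yaw):
    "tool offset (cm) and rot (deg) to bring the grasp point to x,y,zg, tool down, tool x at world angle yaw"
    s=bot.read_state(); R=np.array(s["tcp_rot"]); p=np.array(s["position"])
    a=np.radians(yaw); T=np.array([[np.cos(a),np.sin(a),0],[np.sin(a),-np.cos(a),0],[0,0,-1]])
    print("t",round(s["time_s"],2),"grasp",np.round(p+R[:,2]*.051,4),"yaw",round(np.degrees(np.arctan2(R[1,0],R[0,0])),2),"open",round(s["opening"],3),"F",np.round(s["force"],1))
    print("offset cm",np.round(R.T@(np.array([x,y,zg+.051])-p)*100,2),"rot",np.round(Ro.from_matrix(R.T@T).as_rotvec(degrees=True),1))
E
python3 - <<'E'
from h import *
c=shot("wrist","wrist1",scale=1.4); go(.552,-.157,.074,81.7)
E
```

```text
t 1.0 grasp [ 0.5517 -0.1571  0.1809] yaw 68.29 open 0.999 F [-0.5  0.5 -0.2]
offset cm [ 0.02  0.03 10.69] rot [ -0.   -0.  -13.4]
```

View pics/wrist1.png

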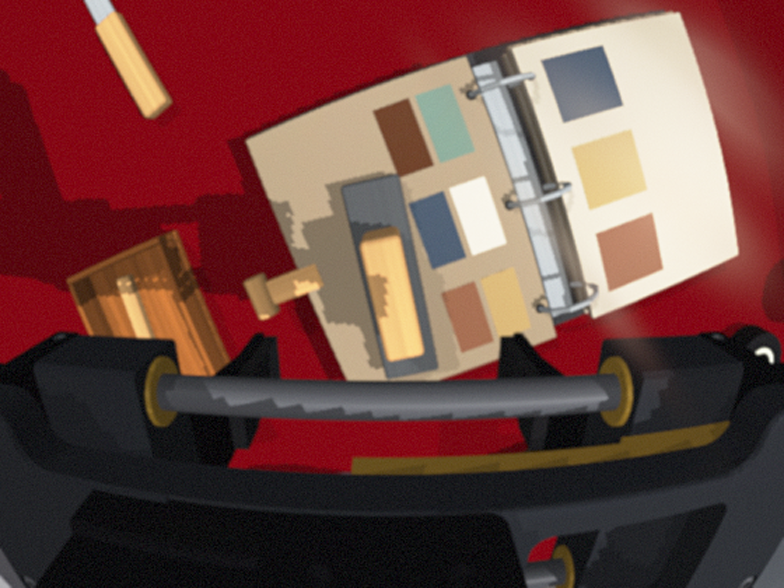

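This wrist view shows the whole weight: bar corners (342,187), (398,176), (438,370) and (390,378), and grip top (361,232) to (423,358). The toggle's centre is at about (262,297), and the leaf's corners are at (246,141) and (468,58).

```bash
python3 - <<'E'
from h import *
w=dict(np.load("pics/wrist1.npz"))
f=lambda n,L,z: print(n,*[np.round(onz(w,u/1.4,v/1.4,z,True)[:2],4) for u,v in L])
f("bar",((342,187),(398,176),(438,370),(390,378)),.052)
f("grip",((361,236),(399,228),(423,357),(387,362)),.092)
f("toggle mid,ends",((262,297),(252,277),(271,316)),.036)
f("leaf",((246,141),(468,58),(557,340)),.036)
E
```

```text
bar [ 0.4849 -0.1606] [ 0.4914 -0.1272] [ 0.6179 -0.1487] [ 0.6113 -0.1804]
grip [ 0.512  -0.1568] [ 0.5155 -0.1371] [ 0.5874 -0.1511] [ 0.5827 -0.1709]
toggle mid,ends [ 0.5311 -0.2419] [ 0.5158 -0.2423] [ 0.5457 -0.242 ]
leaf [ 0.4317 -0.2083] [ 0.4363 -0.0569] [ 0.6381 -0.0622]
```

>>> arm_command(targets=[{"offset": [0.2, 0, 4], "rot": [0, 0, -8], "gripper": 0.3}, {"offset": [0.2, 0, 7], "rot": [0, 0, -12.7], "gripper": 0.3}, {"offset": [0.2, 0, 9], "rot": [0, 0, -12.7], "gripper": 0.3}, {"offset": [0.2, 0, 10.6], "rot": [0, 0, -12.7], "gripper": 0.3}, {"offset": [0.2, 0, 10.6], "rot": [0, 0, -12.7], "gripper": 0.3}, {"offset": [0.2, 0, 10.6], "rot": [0, 0, -12.7], "gripper": 0.3}])

```text
time_s: 1.6
position: [0.5528, -0.1551, 0.1262]
tcp_rot: [[0.168, 0.986, -0.001], [0.986, -0.168, 0.0], [0.0, -0.001, -1.0]]
force: [-0.1, -0.2, -0.2]
opening: 0.706
```

>>> arm_command(targets=[{"offset": [0, 0, 0], "rot": [0, 0, 0], "gripper": 1}, {"offset": [0, 0, 0], "rot": [0, 0, 0], "gripper": 1}, {"offset": [0, 0, 0], "rot": [0, 0, 0], "gripper": 1}, {"offset": [0, 0, 0], "rot": [0, 0, 0], "gripper": 1}, {"offset": [0, 0, 0], "rot": [0, 0, 0], "gripper": 1}, {"offset": [0, 0, 0], "rot": [0, 0, 0], "gripper": 1}, {"offset": [0, 0, 0], "rot": [0, 0, 0], "gripper": 1}, {"offset": [0, 0, 0], "rot": [0, 0, 0], "gripper": 1}])

```text
time_s: 2.4
position: [0.5528, -0.1549, 0.1264]
tcp_rot: [[0.167, 0.986, 0.0], [0.986, -0.167, 0.0], [0.0, 0.0, -1.0]]
force: [-0.5, 1.4, 2.3]
opening: 0.248
```

Opening is 21.6 mm, which fits the 22 mm grip block, so I'll lift.

>>> arm_command(targets=[{"offset": [0, 0, -0.5], "rot": [0, 0, 0], "gripper": 1}, {"offset": [0, 0, -1.5], "rot": [0, 0, 0], "gripper": 1}, {"offset": [0, 0, -3], "rot": [0, 0, 0], "gripper": 1}, {"offset": [0, 0, -5], "rot": [0, 0, 0], "gripper": 1}, {"offset": [0, 0, -7], "rot": [0, 0, 0], "gripper": 1}, {"offset": [0, 0, -9], "rot": [0, 0, 0], "gripper": 1}, {"offset": [0, 0, -10], "rot": [0, 0, 0], "gripper": 1}, {"offset": [0, 0, -10], "rot": [0, 0, 0], "gripper": 1}])

```text
time_s: 3.2
position: [0.5531, -0.1554, 0.2275]
tcp_rot: [[0.166, 0.986, 0.002], [0.986, -0.166, -0.001], [-0.001, 0.002, -1.0]]
force: [0.1, 0.3, -8.2]
opening: 0.249
```

```bash
python3 - <<'E'
from h import *
c=shot("side","side1"); go(.550,.340,.12,81)
E
```

```text
t 3.25 grasp [ 0.5526 -0.1551  0.1754] yaw 80.42 open 0.253 F [-0.4  0.7 -8.4]
offset cm [48.78 -8.5   5.53] rot [ 0.   0.  -0.6]
```

View pics/side1.png

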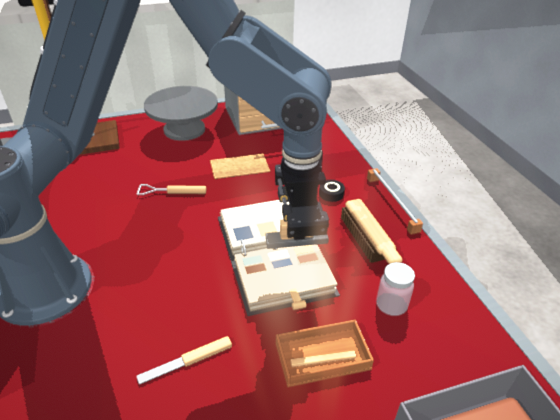

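The side picture shows the weight hanging level at about (297,236) above the left stack, with the leaf still flat. Next is the carry to the mat.

>>> arm_command(targets=[{"offset": [2, -0.4, 0], "rot": [0, 0, 0], "gripper": 1}, {"offset": [5, -0.9, 0], "rot": [0, 0, 0], "gripper": 1}, {"offset": [9, -1.6, 0], "rot": [0, 0, 0], "gripper": 1}, {"offset": [13, -2.3, 0], "rot": [0, 0, 0], "gripper": 1}, {"offset": [17, -3, 0], "rot": [0, 0, 0], "gripper": 1}, {"offset": [21, -3.7, 0], "rot": [0, 0, 0], "gripper": 1}, {"offset": [25, -4.4, 0], "rot": [0, 0, 0], "gripper": 1}, {"offset": [29, -5.1, 0], "rot": [0, 0, 0], "gripper": 1}])

```text
time_s: 4.05
position: [0.5495, 0.1408, 0.2246]
tcp_rot: [[0.167, 0.986, -0.004], [0.986, -0.167, -0.0], [-0.001, -0.003, -1.0]]
force: [0.7, 0.5, -8.9]
opening: 0.252
```

>>> arm_command(targets=[{"offset": [4, -0.7, 0], "rot": [0, 0, 0], "gripper": 1}, {"offset": [8, -1.4, 0], "rot": [0, 0, 0], "gripper": 1}, {"offset": [12, -2.1, 0], "rot": [0, 0, 0], "gripper": 1}, {"offset": [16, -2.8, 1], "rot": [0, 0, 0], "gripper": 1}, {"offset": [18.5, -3.2, 3], "rot": [0, 0, 0], "gripper": 1}, {"offset": [19.8, -3.4, 5], "rot": [0, 0, 0], "gripper": 1}, {"offset": [19.8, -3.4, 6], "rot": [0, 0, 0], "gripper": 1}, {"offset": [19.8, -3.4, 6], "rot": [0, 0, 0], "gripper": 1}])

```text
time_s: 4.85
position: [0.5479, 0.3391, 0.1627]
tcp_rot: [[0.166, 0.986, -0.007], [0.986, -0.166, -0.004], [-0.005, -0.007, -1.0]]
force: [-0.3, -0.6, -7.4]
opening: 0.253
```

```bash
python3 - <<'E'
from h import *
c=shot("side","side2",crop=(150,90,350,240),scale=3.5); go(.550,.340,.041,81)
E
```

```text
t 4.9 grasp [0.5487 0.3388 0.1132] yaw 80.41 open 0.254 F [-0.3 -0.6 -7.2]
offset cm [0.14 0.11 7.22] rot [-0.2  0.2 -0.6]
```

View pics/side2.png

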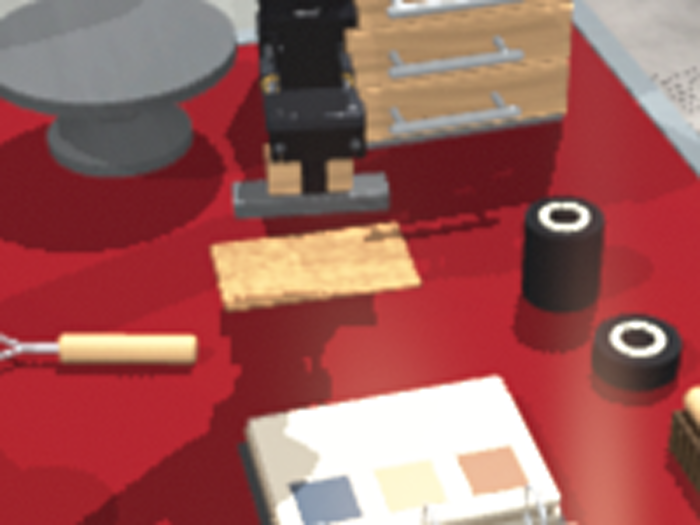

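The weight hangs level at about (310,197) over the mat (corners (212,243) and (418,285)), and the rest of the scene is undisturbed. Now I'll lower it.

>>> arm_command(targets=[{"offset": [0, 0, 1.5], "rot": [0, 0, 0], "gripper": 1}, {"offset": [0, 0, 3.5], "rot": [0, 0, 0], "gripper": 1}, {"offset": [0, 0, 5], "rot": [0, 0, 0], "gripper": 1}, {"offset": [0, 0, 6], "rot": [0, 0, 0], "gripper": 1}, {"offset": [0, 0, 6.5], "rot": [0, 0, 0], "gripper": 1}, {"offset": [0, 0, 6.8], "rot": [0, 0, 0], "gripper": 1}, {"offset": [0, 0, 6.9], "rot": [0, 0, 0], "gripper": 1}, {"offset": [0, 0, 6.9], "rot": [0, 0, 0], "gripper": 1}])

```text
time_s: 5.7
position: [0.5505, 0.3404, 0.0977]
tcp_rot: [[0.166, 0.986, 0.001], [0.986, -0.166, 0.0], [0.001, 0.001, -1.0]]
force: [0.9, 0.4, -7.8]
opening: 0.254
```

>>> arm_command(targets=[{"offset": [0, 0, 0.1], "rot": [0, 0, 0], "gripper": 1}, {"offset": [0, 0, 0.2], "rot": [0, 0, 0], "gripper": 1}, {"offset": [0, 0, 0.2], "rot": [0, 0, 0], "gripper": 1}])

```text
time_s: 6.0
position: [0.5501, 0.3403, 0.0954]
tcp_rot: [[0.166, 0.986, 0.0], [0.986, -0.166, 0.0], [0.0, 0.0, -1.0]]
force: [-0.4, 0.4, -8.0]
opening: 0.251
```

>>> arm_command(targets=[{"offset": [0, 0, 0.1], "rot": [0, 0, 0], "gripper": 1}, {"offset": [0, 0, 0.2], "rot": [0, 0, 0], "gripper": 1}, {"offset": [0, 0, 0.2], "rot": [0, 0, 0], "gripper": 1}])

```text
time_s: 6.3
position: [0.5502, 0.3403, 0.0936]
tcp_rot: [[0.166, 0.986, 0.0], [0.986, -0.166, 0.0], [0.0, 0.0, -1.0]]
force: [-0.2, 0.0, -6.0]
opening: 0.252
```

Contact is starting: the force is down from 8 to 6 N.

>>> arm_command(targets=[{"offset": [0, 0, 0.1], "rot": [0, 0, 0], "gripper": 1}, {"offset": [0, 0, 0.15], "rot": [0, 0, 0], "gripper": 1}, {"offset": [0, 0, 0.15], "rot": [0, 0, 0], "gripper": 1}])

```text
time_s: 6.6
position: [0.5502, 0.3403, 0.0935]
tcp_rot: [[0.166, 0.986, 0.001], [0.986, -0.166, 0.0], [0.0, 0.0, -1.0]]
force: [-2.8, -1.9, 6.0]
opening: 0.252
```

>>> arm_command(targets=[{"offset": [0, 0, 0], "rot": [0, 0, 0], "gripper": 0.4}, {"offset": [0, 0, 0], "rot": [0, 0, 0], "gripper": 0.4}, {"offset": [0, 0, 0], "rot": [0, 0, 0], "gripper": 0.4}, {"offset": [0, 0, 0], "rot": [0, 0, 0], "gripper": 0.4}, {"offset": [0, 0, -2], "rot": [0, 0, 0], "gripper": 0.4}, {"offset": [0, 0, -6], "rot": [0, 0, 0], "gripper": 0.4}, {"offset": [0, 0, -11], "rot": [0, 0, 0], "gripper": 0.4}, {"offset": [0, 0, -15], "rot": [0, 0, 0], "gripper": 0.4}])

```text
time_s: 7.4
position: [0.5506, 0.3404, 0.2439]
tcp_rot: [[0.167, 0.986, 0.002], [0.986, -0.167, 0.001], [0.001, 0.001, -1.0]]
force: [0.9, 1.2, 1.1]
opening: 0.599
```

```bash
python3 - <<'E'
from h import *
go(.532,-.243,.12,-1.5)
E
```

```text
t 7.4 grasp [0.5507 0.3404 0.1929] yaw 80.41 open 0.599 F [0.9 1.2 1.1]
offset cm [-57.84   7.87   7.25] rot [ 0.  -0.1 81.9]
```

>>> arm_command(targets=[{"offset": [-40, 5.4, 0], "rot": [0, 0, 64], "gripper": 0.3}, {"offset": [-40, 5.4, 0], "rot": [0, 0, 64], "gripper": 0.3}, {"offset": [-40, 5.4, 0], "rot": [0, 0, 64], "gripper": 0.3}, {"offset": [-40, 5.4, 0], "rot": [0, 0, 64], "gripper": 0.3}, {"offset": [-40, 5.4, 0], "rot": [0, 0, 64], "gripper": 0.3}, {"offset": [-40, 5.4, 0], "rot": [0, 0, 64], "gripper": 0.3}, {"offset": [-40, 5.4, 0], "rot": [0, 0, 64], "gripper": 0.3}, {"offset": [-40, 5.4, 0], "rot": [0, 0, 64], "gripper": 0.3}])

```text
time_s: 8.2
position: [0.5368, -0.0616, 0.2419]
tcp_rot: [[0.96, 0.279, 0.001], [0.279, -0.96, -0.0], [0.001, 0.0, -1.0]]
force: [-0.2, -0.0, -0.0]
opening: 0.703
```

```bash
python3 - <<'E'
from h import *
go(.532,-.243,.13,-1.5)
E
```

```text
t 8.2 grasp [ 0.5368 -0.0616  0.1909] yaw 16.18 open 0.703 F [-0.2 -0.  -0. ]
offset cm [-5.52 17.29  6.09] rot [ 0.  -0.  17.7]
```

>>> arm_command(targets=[{"offset": [-5.5, 17.3, 4], "rot": [0, 0, 17.7], "gripper": 0.3}, {"offset": [-5.5, 17.3, 4], "rot": [0, 0, 17.7], "gripper": 0.3}, {"offset": [-5.5, 17.3, 4], "rot": [0, 0, 17.7], "gripper": 0.3}, {"offset": [-5.5, 17.3, 4], "rot": [0, 0, 17.7], "gripper": 0.3}, {"offset": [-5.5, 17.3, 4], "rot": [0, 0, 17.7], "gripper": 0.3}, {"offset": [-5.5, 17.3, 4], "rot": [0, 0, 17.7], "gripper": 0.3}])

```text
time_s: 8.8
position: [0.5327, -0.2417, 0.2012]
tcp_rot: [[1.0, -0.025, -0.001], [-0.025, -1.0, 0.001], [-0.001, -0.001, -1.0]]
force: [0.6, 0.0, -0.7]
opening: 0.697
```

```bash
python3 - <<'E'
from h import *
c=shot("wrist","wrist2",scale=1.4); go(.532,-.243,.034,-1.5)
E
```

```text
t 8.85 grasp [ 0.5327 -0.2405  0.1505] yaw -1.31 open 0.701 F [-0.   0.9  0.1]
offset cm [-0.06  0.26 11.65] rot [-0.1  0.   0.2]
```

View pics/wrist2.png

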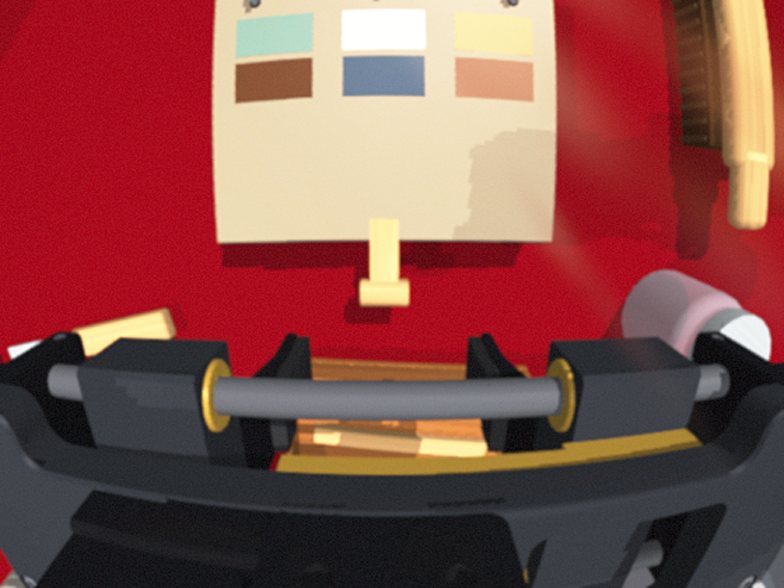

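The toggle is centred at about (384,292) and the leaf's outer edge runs level from (218,242) to (552,241), so the yaw matches. I also need the jar's clearance from the gripper body.

```bash
python3 - <<'E'
from h import *
w=dict(np.load("pics/wrist2.npz"));d=dict(np.load("pics/side0.npz"))
f=lambda n,L,z: print(n,*[np.round(onz(w,u/1.4,v/1.4,z,True)[:2],4) for u,v in L])
f("toggle axis c, ends",((384,292),(359,293),(410,292)),.038)
f("edge",((218,242),(552,241)),.036)
f("neck",((370,230),(398,230)),.037)
print("jar lid",np.round(onz(d,399,273,.1),3),"tray",*[np.round(onz(d,*p,.032),3) for p in((277,345),(364,322))])
E
```

```text
toggle axis c, ends [ 0.5305 -0.2416] [ 0.5158 -0.2418] [ 0.5457 -0.2419]
edge [ 0.4312 -0.2085] [ 0.6318 -0.2128]
neck [ 0.5234 -0.205 ] [ 0.5394 -0.2054]
jar lid [ 0.741 -0.273  0.1  ] tray [ 0.459 -0.322  0.032] [ 0.647 -0.322  0.032]
```

>>> arm_command(targets=[{"offset": [-0.2, 0.1, 4], "rot": [0, 0, 0], "gripper": 0.3}, {"offset": [-0.2, 0.1, 7], "rot": [0, 0, 0], "gripper": 0.3}, {"offset": [-0.2, 0.1, 9.5], "rot": [0, 0, 0], "gripper": 0.3}, {"offset": [-0.2, 0.1, 11], "rot": [0, 0, 0], "gripper": 0.3}, {"offset": [-0.2, 0.1, 11.6], "rot": [0, 0, 0], "gripper": 0.3}, {"offset": [-0.2, 0.1, 11.6], "rot": [0, 0, 0], "gripper": 0.3}, {"offset": [-0.2, 0.1, 11.6], "rot": [0, 0, 0], "gripper": 0.3}])

```text
time_s: 9.55
position: [0.5318, -0.242, 0.0868]
tcp_rot: [[1.0, -0.022, 0.002], [-0.022, -1.0, -0.001], [0.002, 0.001, -1.0]]
force: [0.7, 0.5, 0.6]
opening: 0.699
```

>>> arm_command(targets=[{"offset": [0, 0, 0], "rot": [0, 0, 0], "gripper": 1}, {"offset": [0, 0, 0], "rot": [0, 0, 0], "gripper": 1}, {"offset": [0, 0, 0], "rot": [0, 0, 0], "gripper": 1}, {"offset": [0, 0, 0], "rot": [0, 0, 0], "gripper": 1}, {"offset": [0, 0, 0], "rot": [0, 0, 0], "gripper": 1}, {"offset": [0, 0, 0], "rot": [0, 0, 0], "gripper": 1}, {"offset": [0, 0, 0], "rot": [0, 0, 0], "gripper": 1}, {"offset": [0, 0, 0], "rot": [0, 0, 0], "gripper": 1}])

```text
time_s: 10.35
position: [0.5303, -0.242, 0.0858]
tcp_rot: [[1.0, -0.022, -0.002], [-0.022, -1.0, 0.0], [-0.002, -0.0, -1.0]]
force: [-4.7, -2.0, 3.2]
opening: 0.318
```

Opening is 27.7 mm against the 28 mm toggle. Next, the arc of 198 mm radius.

>>> arm_command(targets=[{"offset": [0, -0.06, -1.58], "rot": [0, 0, 0], "gripper": 1}, {"offset": [0, -0.39, -3.93], "rot": [0, 0, 0], "gripper": 1}, {"offset": [0, -1.13, -6.6], "rot": [0, 0, 0], "gripper": 1}, {"offset": [0, -2.24, -9.14], "rot": [0, 0, 0], "gripper": 1}, {"offset": [0, -3.69, -11.5], "rot": [0, 0, 0], "gripper": 1}, {"offset": [0, -5.45, -13.64], "rot": [0, 0, 0], "gripper": 1}, {"offset": [0, -7.49, -15.51], "rot": [0, 0, 0], "gripper": 1}, {"offset": [0, -9.78, -17.08], "rot": [0, 0, 0], "gripper": 1}])

```text
time_s: 11.15
position: [0.5323, -0.1428, 0.2577]
tcp_rot: [[1.0, -0.023, -0.001], [-0.023, -1.0, 0.001], [-0.001, -0.001, -1.0]]
force: [-0.6, 1.7, -6.4]
opening: 0.31
```

```bash
python3 - <<'E'
from h import *
c=shot("side","side3",crop=(150,90,420,290),scale=2.9); go(.5357,-.044,.232,-1.25)
s=bot.read_state(); print(s["moment"])
p=np.array(s["position"])-[0,0,.051]; print("radius",np.hypot(p[1]+.044,p[2]-.034),"theta",np.arctan2(p[2]-.034,-(p[1]+.044)))
E
```

```text
t 11.2 grasp [ 0.5324 -0.1392  0.2087] yaw -1.2 open 0.32 F [-4.6  1.3  0.8]
offset cm [ 0.13 -9.55 -2.3 ] rot [-0.2 -0.   0. ]
[-0.16013115  0.77831494 -0.00699724]
radius 0.1990694642794072 theta 1.0711126584046524
```

View pics/side3.png

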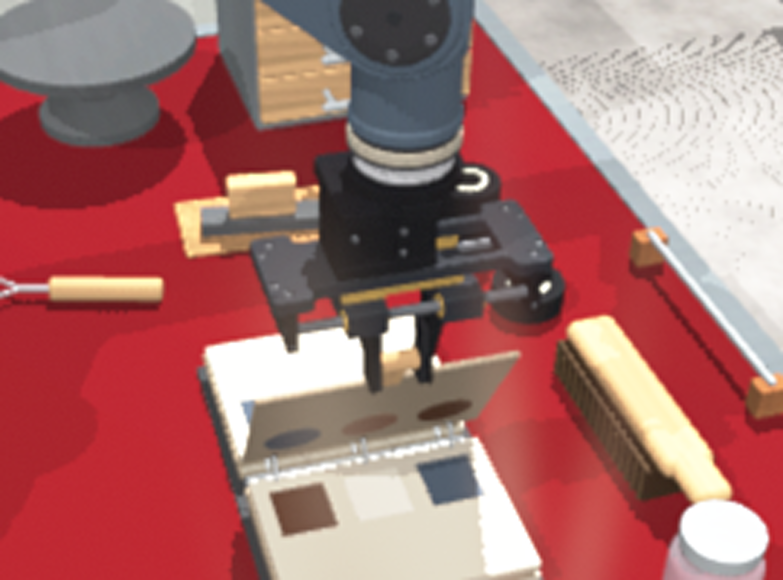

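The leaf is held by its toggle at (400,365) and stands at about 60°. The round swatches show at (293,437) to (445,408), and the weight is upright on the mat at (262,215). I'll continue over the top.

>>> arm_command(targets=[{"offset": [0, -2.48, -1.23], "rot": [0, 0, 0], "gripper": 1}, {"offset": [0, -5.11, -2.1], "rot": [0, 0, 0], "gripper": 1}, {"offset": [0, -7.83, -2.6], "rot": [0, 0, 0], "gripper": 1}, {"offset": [0, -10.6, -2.71], "rot": [0, 0, 0], "gripper": 1}, {"offset": [0, -13.35, -2.44], "rot": [0, 0, 0], "gripper": 1}, {"offset": [0, -16.04, -1.78], "rot": [0, 0, 0], "gripper": 1}, {"offset": [0, -18.62, -0.76], "rot": [0, 0, 0], "gripper": 1}, {"offset": [0, -21.02, 0.62], "rot": [0, 0, 0], "gripper": 1}])

```text
time_s: 12.0
position: [0.5371, 0.0677, 0.2512]
tcp_rot: [[1.0, -0.022, -0.0], [-0.022, -1.0, 0.001], [-0.0, -0.001, -1.0]]
force: [-2.1, -2.2, -3.0]
opening: 0.321
```

>>> arm_command(targets=[{"offset": [0, -1.88, 1.43], "rot": [0, 0, 0], "gripper": 1}, {"offset": [0, -3.6, 3.09], "rot": [0, 0, 0], "gripper": 1}, {"offset": [0, -5.1, 4.93], "rot": [0, 0, 0], "gripper": 1}, {"offset": [0, -6.38, 6.94], "rot": [0, 0, 0], "gripper": 1}, {"offset": [0, -7.38, 9.09], "rot": [0, 0, 0], "gripper": 1}, {"offset": [0, -8.13, 11.34], "rot": [0, 0, 0], "gripper": 1}, {"offset": [0, -8.54, 13.27], "rot": [0, 0, 0], "gripper": 1}, {"offset": [0, -8.73, 14.85], "rot": [0, 0, 0], "gripper": 1}])

```text
time_s: 12.8
position: [0.5392, 0.1549, 0.1014]
tcp_rot: [[1.0, -0.023, -0.001], [-0.023, -1.0, 0.002], [-0.001, -0.002, -1.0]]
force: [-2.2, 0.6, 0.4]
opening: 0.317
```

>>> arm_command(targets=[{"offset": [0, -0.05, 0.8], "rot": [0, 0, 0], "gripper": 1}, {"offset": [0, -0.07, 1.4], "rot": [0, 0, 0], "gripper": 1}, {"offset": [0, -0.07, 1.6], "rot": [0, 0, 0], "gripper": 1}, {"offset": [0, -0.07, 1.6], "rot": [0, 0, 0], "gripper": 1}])

```text
time_s: 13.2
position: [0.5392, 0.1552, 0.0865]
tcp_rot: [[1.0, -0.024, -0.001], [-0.024, -1.0, 0.002], [-0.001, -0.002, -1.0]]
force: [-2.5, 5.9, 0.4]
opening: 0.316
```

>>> arm_command(targets=[{"offset": [0, 0, 0.1], "rot": [0, 0, 0], "gripper": 1}, {"offset": [0, 0, 0.15], "rot": [0, 0, 0], "gripper": 1}, {"offset": [0, 0, 0.15], "rot": [0, 0, 0], "gripper": 1}, {"offset": [0, 0, 0.15], "rot": [0, 0, 0], "gripper": 0.4}, {"offset": [0, 0, 0.15], "rot": [0, 0, 0], "gripper": 0.4}, {"offset": [0, 0, 0.15], "rot": [0, 0, 0], "gripper": 0.4}, {"offset": [0, 0, 0.15], "rot": [0, 0, 0], "gripper": 0.4}, {"offset": [0, 0, 0.15], "rot": [0, 0, 0], "gripper": 0.4}])

```text
time_s: 14.0
position: [0.5402, 0.1537, 0.0843]
tcp_rot: [[1.0, -0.023, 0.0], [-0.023, -1.0, 0.0], [0.0, -0.0, -1.0]]
force: [0.4, 0.2, 0.9]
opening: 0.586
```

>>> arm_command(targets=[{"offset": [0, 0, -2], "rot": [0, 0, 0], "gripper": 0.4}, {"offset": [0, 0, -5], "rot": [0, 0, 0], "gripper": 0.4}, {"offset": [0, 0, -10], "rot": [0, 0, 0], "gripper": 0.4}, {"offset": [0, 0, -15], "rot": [0, 0, 0], "gripper": 0.4}, {"offset": [0, 0, -15], "rot": [0, 0, 0], "gripper": 0.4}])

```text
time_s: 14.5
position: [0.5439, 0.1543, 0.2411]
tcp_rot: [[1.0, -0.022, 0.015], [-0.022, -1.0, 0.001], [0.015, -0.002, -1.0]]
force: [1.0, 0.5, 1.1]
opening: 0.594
```

```bash
python3 - <<'E'
from h import *
c=shot("wrist","wrist3",scale=1.4); go(.5502,.3403,.16,80.4)
E
```

```text
t 14.55 grasp [0.5426 0.1541 0.1871] yaw -1.29 open 0.6 F [-0.3 -0.1 -1.3]
offset cm [  0.37 -18.64   2.73] rot [  0.3  -0.5 -81.7]
```

View pics/wrist3.png

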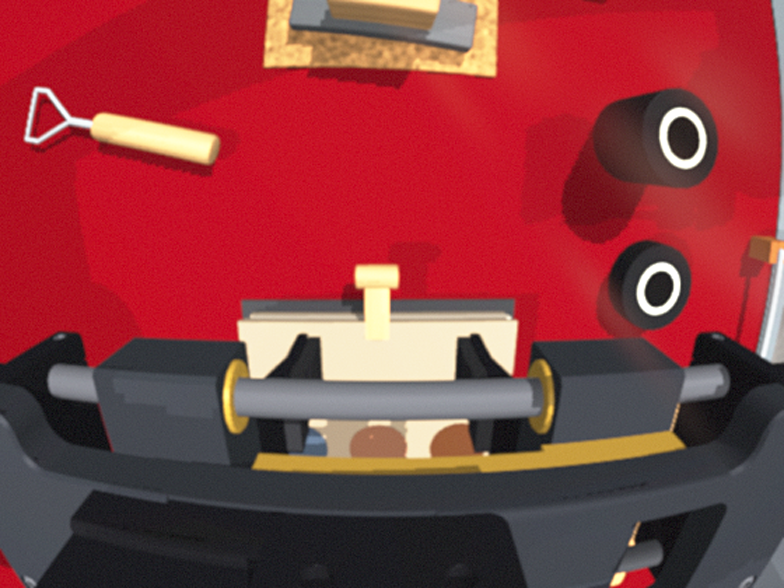

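```bash
python3 - <<'E'
from h import *
w=dict(np.load("pics/wrist3.npz"))
f=lambda n,L,z: print(n,*[np.round(onz(w,u/1.4,v/1.4,z,True)[:2],4) for u,v in L])
f("edge",((239,321),(517,320)),.036); f("toggle ends",((355,276),(400,276)),.038); f("stack",((250,316),(510,315)),.032)
f("cover",((243,301),(515,300)),.004)
E
```

```text
edge [0.4397 0.1237] [0.6389 0.1193]
toggle ends [0.5251 0.1549] [0.5552 0.1541]
stack [0.4472 0.126 ] [0.6345 0.1219]
cover [0.4338 0.1291] [0.6463 0.1244]
```

The toggle is at (377,276) and the leaf's outer edge spans (239,321) to (517,320). That measures 199 mm wide at z=36 mm and sits where a flat leaf should. Two round swatches are visible, and the weight is upright on the mat. Next I'll fetch the weight.

>>> arm_command(targets=[{"offset": [0.4, -18.6, 0], "rot": [0, 0, -81.7], "gripper": 0.4}, {"offset": [0.4, -18.6, 0], "rot": [0, 0, -81.7], "gripper": 0.4}, {"offset": [0.4, -18.6, 0], "rot": [0, 0, -81.7], "gripper": 0.4}, {"offset": [0.4, -18.6, 0], "rot": [0, 0, -81.7], "gripper": 0.4}, {"offset": [0.4, -18.6, 0], "rot": [0, 0, -81.7], "gripper": 0.4}, {"offset": [0.4, -18.6, 0], "rot": [0, 0, -81.7], "gripper": 0.4}, {"offset": [0.4, -18.6, 0], "rot": [0, 0, -81.7], "gripper": 0.4}, {"offset": [0.4, -18.6, 0], "rot": [0, 0, -81.7], "gripper": 0.4}])

```text
time_s: 15.35
position: [0.547, 0.3395, 0.2319]
tcp_rot: [[0.377, 0.926, -0.004], [0.926, -0.377, -0.002], [-0.003, -0.003, -1.0]]
force: [0.9, -0.2, -0.7]
opening: 0.597
```

```bash
python3 - <<'E'
from h import *
go(.5502,.3403,.0425,80.4)
E
```

```text
t 15.35 grasp [0.5469 0.3394 0.1809] yaw 67.84 open 0.597 F [ 0.9 -0.2 -0.7]
offset cm [ 0.23  0.3  13.84] rot [ -0.2   0.2 -12.6]
```

>>> arm_command(targets=[{"offset": [0.2, 0.3, 2], "rot": [0, 0, -8], "gripper": 0.4}, {"offset": [0.2, 0.3, 4], "rot": [0, 0, -12.6], "gripper": 0.4}, {"offset": [0.2, 0.3, 7], "rot": [0, 0, -12.6], "gripper": 0.4}, {"offset": [0.2, 0.3, 10], "rot": [0, 0, -12.6], "gripper": 0.4}, {"offset": [0.2, 0.3, 12], "rot": [0, 0, -12.6], "gripper": 0.4}, {"offset": [0.2, 0.3, 13.3], "rot": [0, 0, -12.6], "gripper": 0.4}, {"offset": [0.2, 0.3, 13.8], "rot": [0, 0, -12.6], "gripper": 0.4}, {"offset": [0.2, 0.3, 13.8], "rot": [0, 0, -12.6], "gripper": 0.4}])

```text
time_s: 16.15
position: [0.5512, 0.3402, 0.0953]
tcp_rot: [[0.173, 0.985, -0.002], [0.985, -0.173, -0.001], [-0.001, -0.002, -1.0]]
force: [-0.0, -0.4, 0.5]
opening: 0.6
```

>>> arm_command(targets=[{"offset": [0, 0, 0], "rot": [0, 0, 0], "gripper": 1}, {"offset": [0, 0, 0], "rot": [0, 0, 0], "gripper": 1}, {"offset": [0, 0, 0], "rot": [0, 0, 0], "gripper": 1}, {"offset": [0, 0, 0], "rot": [0, 0, 0], "gripper": 1}, {"offset": [0, 0, 0], "rot": [0, 0, 0], "gripper": 1}, {"offset": [0, 0, 0], "rot": [0, 0, 0], "gripper": 1}, {"offset": [0, 0, 0], "rot": [0, 0, 0], "gripper": 1}, {"offset": [0, 0, 0], "rot": [0, 0, 0], "gripper": 1}])

```text
time_s: 16.95
position: [0.5517, 0.3402, 0.0969]
tcp_rot: [[0.172, 0.985, 0.0], [0.985, -0.172, -0.0], [-0.0, 0.0, -1.0]]
force: [-1.2, -2.7, 5.3]
opening: 0.25
```

>>> arm_command(targets=[{"offset": [0, 0, -0.5], "rot": [0, 0, 0], "gripper": 1}, {"offset": [0, 0, -1.5], "rot": [0, 0, 0], "gripper": 1}, {"offset": [0, 0, -3], "rot": [0, 0, 0], "gripper": 1}, {"offset": [0, 0, -5.5], "rot": [0, 0, 0], "gripper": 1}, {"offset": [0, 0, -8], "rot": [0, 0, 0], "gripper": 1}, {"offset": [0, 0, -10], "rot": [0, 0, 0], "gripper": 1}, {"offset": [0, 0, -11], "rot": [0, 0, 0], "gripper": 1}, {"offset": [0, 0, -11], "rot": [0, 0, 0], "gripper": 1}])

```text
time_s: 17.75
position: [0.5523, 0.3409, 0.2084]
tcp_rot: [[0.172, 0.985, 0.004], [0.985, -0.172, 0.002], [0.002, 0.003, -1.0]]
force: [0.7, -0.5, -7.3]
opening: 0.253
```

```bash
python3 - <<'E'
from h import *
go(.5395,.081,.12,88.7)
E
```

```text
t 17.75 grasp [0.5525 0.341  0.1574] yaw 80.08 open 0.253 F [ 0.7 -0.5 -7.3]
offset cm [-25.83   3.21   3.69] rot [ 0.2 -0.1 -8.6]
```

>>> arm_command(targets=[{"offset": [-2, 0.2, 0], "rot": [0, 0, -1], "gripper": 1}, {"offset": [-5.5, 0.7, 0], "rot": [0, 0, -2.5], "gripper": 1}, {"offset": [-10, 1.2, 0], "rot": [0, 0, -4], "gripper": 1}, {"offset": [-14.5, 1.8, 0], "rot": [0, 0, -5.5], "gripper": 1}, {"offset": [-19, 2.4, 0], "rot": [0, 0, -7], "gripper": 1}, {"offset": [-23, 2.9, 0], "rot": [0, 0, -8.6], "gripper": 1}, {"offset": [-25.8, 3.2, 1], "rot": [0, 0, -8.6], "gripper": 1}, {"offset": [-25.8, 3.2, 2.5], "rot": [0, 0, -8.6], "gripper": 1}])

```text
time_s: 18.55
position: [0.5389, 0.077, 0.181]
tcp_rot: [[0.027, 1.0, 0.001], [1.0, -0.027, -0.002], [-0.002, 0.001, -1.0]]
force: [-0.6, 0.6, -7.9]
opening: 0.248
```

>>> arm_command(targets=[{"offset": [0, 0, 1.5], "rot": [0, 0, 0], "gripper": 1}, {"offset": [0, 0, 2], "rot": [0, 0, 0], "gripper": 1}, {"offset": [0, 0, 2], "rot": [0, 0, 0], "gripper": 1}, {"offset": [0, 0, 2], "rot": [0, 0, 0], "gripper": 1}])

```text
time_s: 18.95
position: [0.5388, 0.0811, 0.1614]
tcp_rot: [[0.023, 1.0, 0.0], [1.0, -0.023, -0.0], [-0.0, 0.0, -1.0]]
force: [-0.2, 0.9, -7.7]
opening: 0.252
```

```bash
python3 - <<'E'
from h import *
go(.5395,.081,.079,88.7)
c=shot("side","side4",crop=(170,120,370,270),scale=3.5)
E
```

```text
t 18.95 grasp [0.5388 0.0811 0.1104] yaw 88.71 open 0.252 F [-0.2  0.9 -7.7]
offset cm [-0.01  0.07  3.14] rot [0. 0. 0.]
```

View pics/side4.png

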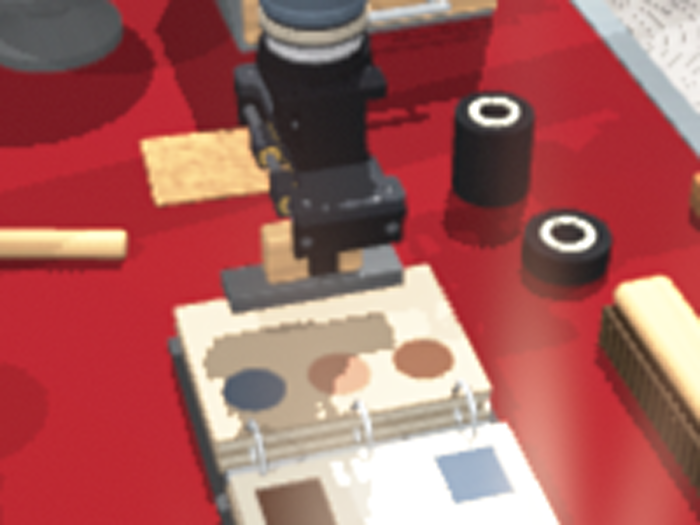

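The picture shows the weight hanging level at about (315,280), parallel to the leaf's edge. The round swatches lie flat at (255,388), (340,373) and (423,358), so the leaf is turned. I'll lower the last 3 cm gently.

>>> arm_command(targets=[{"offset": [0, 0, 0.8], "rot": [0, 0, 0], "gripper": 1}, {"offset": [0, 0, 1.7], "rot": [0, 0, 0], "gripper": 1}, {"offset": [0, 0, 2.3], "rot": [0, 0, 0], "gripper": 1}, {"offset": [0, 0, 2.6], "rot": [0, 0, 0], "gripper": 1}, {"offset": [0, 0, 2.7], "rot": [0, 0, 0], "gripper": 1}, {"offset": [0, 0, 2.8], "rot": [0, 0, 0], "gripper": 1}, {"offset": [0, 0, 2.9], "rot": [0, 0, 0], "gripper": 1}, {"offset": [0, 0, 2.9], "rot": [0, 0, 0], "gripper": 1}])

```text
time_s: 19.8
position: [0.5388, 0.0808, 0.1324]
tcp_rot: [[0.023, 1.0, 0.0], [1.0, -0.023, -0.0], [-0.0, 0.0, -1.0]]
force: [0.7, 0.1, -7.8]
opening: 0.255
```

>>> arm_command(targets=[{"offset": [0, 0, 0.1], "rot": [0, 0, 0], "gripper": 1}, {"offset": [0, 0, 0.2], "rot": [0, 0, 0], "gripper": 1}, {"offset": [0, 0, 0.2], "rot": [0, 0, 0], "gripper": 1}])

```text
time_s: 20.1
position: [0.5386, 0.0808, 0.1303]
tcp_rot: [[0.023, 1.0, -0.0], [1.0, -0.023, -0.0], [-0.0, -0.0, -1.0]]
force: [0.3, 0.2, -7.7]
opening: 0.251
```

>>> arm_command(targets=[{"offset": [0, 0, 0.1], "rot": [0, 0, 0], "gripper": 1}, {"offset": [0, 0, 0.15], "rot": [0, 0, 0], "gripper": 1}, {"offset": [0, 0, 0.15], "rot": [0, 0, 0], "gripper": 1}])

```text
time_s: 20.4
position: [0.5387, 0.0808, 0.1298]
tcp_rot: [[0.023, 1.0, 0.001], [1.0, -0.023, -0.0], [-0.0, 0.001, -1.0]]
force: [-2.6, 0.3, 4.0]
opening: 0.251
```

Seated. The force went from -7.7 to +4 N at the expected height, so I'll release, rise and look.

>>> arm_command(targets=[{"offset": [0, 0, 0], "rot": [0, 0, 0], "gripper": 0.4}, {"offset": [0, 0, 0], "rot": [0, 0, 0], "gripper": 0.4}, {"offset": [0, 0, 0], "rot": [0, 0, 0], "gripper": 0.4}, {"offset": [0, 0, 0], "rot": [0, 0, 0], "gripper": 0.4}, {"offset": [0, 0, -2], "rot": [0, 0, 0], "gripper": 0.4}, {"offset": [0, 0, -6], "rot": [0, 0, 0], "gripper": 0.4}, {"offset": [0, 0, -10], "rot": [0, 0, 0], "gripper": 0.4}, {"offset": [0, 0, -14], "rot": [0, 0, 0], "gripper": 0.4}])

```text
time_s: 21.2
position: [0.5384, 0.0808, 0.27]
tcp_rot: [[0.023, 1.0, -0.001], [1.0, -0.023, 0.0], [0.0, -0.001, -1.0]]
force: [0.8, -0.4, 0.8]
opening: 0.6
```

>>> arm_command(targets=[{"offset": [0, 0, -2], "rot": [0, 0, 0], "gripper": 0.4}, {"offset": [0, 0, -2], "rot": [0, 0, 0], "gripper": 0.4}, {"offset": [0, 0, -2], "rot": [0, 0, 0], "gripper": 0.4}])

```text
time_s: 21.5
position: [0.5384, 0.0808, 0.2887]
tcp_rot: [[0.023, 1.0, 0.0], [1.0, -0.023, -0.0], [-0.0, 0.0, -1.0]]
force: [-0.7, -0.3, -0.2]
opening: 0.601
```

```bash
python3 - <<'E'
from h import *
c=shot("wrist","wrist4",scale=1.4); go(.5395,.081,.079,88.7)
E
```

```text
t 21.55 grasp [0.5378 0.0808 0.2368] yaw 88.67 open 0.604 F [ 0.2  0.2 -1. ]
offset cm [ 0.02  0.2  15.78] rot [-0.1 -0.  -0. ]
```

View pics/wrist4.png

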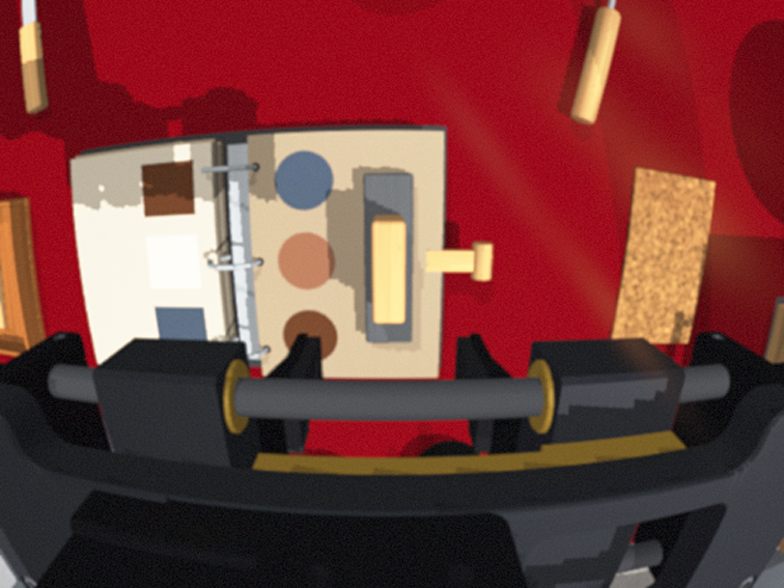

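The weight's bar spans (363..412, 174..342) on the blank margin. It is clear of the round swatches (right edge at about 336) and inside the leaf's outer edge (443). I'll check the numbers and hand in.

```bash
python3 - <<'E'
from h import *
w=dict(np.load("pics/wrist4.npz"))
f=lambda n,L,z: print(n,*[np.round(onz(w,u/1.4,v/1.4,z,True)[:2],4) for u,v in L])
f("bar",((364,175),(412,174),(411,341),(366,341)),.052); f("outer edge",((445,128),(439,378)),.036)
print(ticket.hand_in())
E
```

```text
bar [0.4712 0.0642] [0.4713 0.0987] [0.5989 0.0965] [0.5981 0.0614]
outer edge [0.4366 0.125 ] [0.64   0.1208]
the job is handed in; nothing more can be done
None
```

The leaf is turned over and the weight stands on its newly shown face. The job was handed in at about 21.6 s of the 72 s allowed, and no verdict was reported.

**What I did:**
1. I lifted the weight off the leaf by its grip and parked it on the mat.
2. I turned the leaf by its toggle along the 198 mm arc, laid it flat on the left and let go there.
3. I picked the weight up again and lowered it gently onto the margin. The wrist force went from -7.7 N to +4 N at the expected height before I released it.

**Last checks, from the wrist image:**
- **Weight position:** the bar is centred at about (0.535, 0.080). It is about parallel to the leaf, within about 2 mm of the estimated margin midline at y ≈ 0.081, so well inside the 25.5 mm allowed. Along the spine it is within about 4 mm of the leaf's middle.
- **Clearance:** it is clear of the round swatches and inside the leaf's outer edge.
- **Leaf:** it was measured flat before the weight went on. The last picture agrees, with the outer edge at y ≈ 0.121–0.125.
- **Surroundings:** the gripper was clear, about 14 cm above the weight's grip, and the bystanders in view looked unmoved. I did not measure their positions.

None of the checks failed or disagreed beyond a few millimetres of reading error.

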